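# Push the row of slide racks home in the reader's infeed lane and start the intake

### The job

Four slide racks full of glass slides stand in a touching row in the infeed lane of the slide reader. From behind the last rack, push the whole row gently along the lane as one, keeping the racks together and flat on the lane floor, until the front rack is fully home against the end stop; then press the green load key on the reader down and let it go. Do not lift any rack, do not press the key before the row is home, and leave the things around the lane where they are.

Things in the scene. Friction and masses are not known exactly. Their poses are not given: they have to be found in the camera images.
- lane: Slide rack reader fixed to the bench: straight dark infeed lane ending at a beige housing. Origin: on the bench, on the lane's centre line; y along the lane to the stop, x across, z up. Lane floor 14 mm above the bench, y -215 mm (open end) to the stop face at y 150. Channel 86 mm wide between aluminium guides 12 mm high and 12 thick. Row home: rack centres at y = 128, 84, 40 and -4 mm.
- lane_stop (a point): Middle of the face of the black rubber stop bar, at floor level (14 mm above the bench); the front rack's leading face comes here. The bar is 86 mm wide and 22 mm high. From 6 mm behind its face stands the beige housing, 150 mm wide, 160 mm long and 95 mm high, then a low outfeed tray 100 mm long.
- rack_blue: Slide rack of blue plastic, glass slides on edge in it: 84 mm across the lane, 44 along it, 29 high (slides to 33), about 0.12 kg, loose. Origin: centre of its underside; y points to the stop. One of the four standing in a touching row in the lane, in any order, 40 to 110 mm short of the stop; the row slides under a push of a few newtons.
- rack_green: Slide rack of green plastic, glass slides on edge in it: 84 mm across the lane, 44 along it, 29 high (slides to 33), about 0.12 kg, loose. Origin: centre of its underside; y points to the stop. One of the four standing in a touching row in the lane, in any order, 40 to 110 mm short of the stop; the row slides under a push of a few newtons.
- rack_yellow: Slide rack of yellow plastic, glass slides on edge in it: 84 mm across the lane, 44 along it, 29 high (slides to 33), about 0.12 kg, loose. Origin: centre of its underside; y points to the stop. One of the four standing in a touching row in the lane, in any order, 40 to 110 mm short of the stop; the row slides under a push of a few newtons.
- rack_white: Slide rack of white plastic, glass slides on edge in it: 84 mm across the lane, 44 along it, 29 high (slides to 33), about 0.12 kg, loose. Origin: centre of its underside; y points to the stop. One of the four standing in a touching row in the lane, in any order, 40 to 110 mm short of the stop; the row slides under a push of a few newtons.
- load (a joint): The green round load key (24 mm across) on top of the reader housing, a spring push button: 0 up, 0.006 m fully down; about 5 N presses it fully. It springs back by itself.
- load_top (a point): Middle of the top face of the load key when up; it is pressed straight down.
- spare_rack: An orange slide rack of the same size with few slides, standing on the bench beside the lane, not part of the row. Origin: centre of its underside.
- oil_bottle: Amber immersion-oil bottle, 30 mm across, 65 mm high, standing on the bench beside the lane. Origin: centre of its underside.
- objective: Chrome microscope objective with a yellow ring, 33 mm across, 48 mm high, standing on the bench beside the lane. Origin: centre of its underside.
- slide_box: Closed cream slide box, 80 x 98 x 34 mm, lying on the bench beside the lane. Origin: centre of its underside.

How it is judged:
On the way, in this order (a step that is already met when the one before it is completed fails the run):
1. the whole row has been pushed home against the end stop (y of each of rack_blue, rack_green, rack_yellow, rack_white in the frame of lane above -0.008 m), for 0.2 s.
2. the green load key is pressed down (value of joint load above 0.0042 m), for 0.05 s.
At the end, for the whole second after the job is handed in: All four racks stand flat and at rest in the lane, the row home against the stop (the last rack at most 4 mm short of its home place), and the load key has been pressed at least 4.2 mm and is up again (within 2 mm) (all of step 1 and z of each of rack_blue, rack_green, rack_yellow, rack_white in the frame of lane below 0.018 m and angle between each of rack_blue, rack_green, rack_yellow, rack_white's own z axis and vertical below 0.08 rad and linear speed of each of rack_blue, rack_green, rack_yellow, rack_white below 0.02 m/s and value of joint load below 0.002 m); the robot touches nothing.
It fails at once if a rack is lifted more than 6 mm off the lane floor or tipped by more than 0.15 rad (z of any of rack_blue, rack_green, rack_yellow, rack_white in the frame of lane above 0.02 m or angle between any of rack_blue, rack_green, rack_yellow, rack_white's own z axis and vertical above 0.15 rad).
It fails at once if the row is broken up: the racks come apart by more than 12 mm in all (distance between any of rack_green, rack_yellow, rack_white and rack_blue above 0.1443 m or distance between any of rack_yellow, rack_white and rack_green above 0.1443 m or distance between rack_white and rack_yellow above 0.1443 m).
It fails at once if a rack is pushed roughly: faster than 0.35 m/s, or with more than 60 N from the fingers (linear speed of any of rack_blue, rack_green, rack_yellow, rack_white above 0.35 m/s or contact force between the fingers and rack_blue above 60 N or contact force between the fingers and rack_green above 60 N or contact force between the fingers and rack_yellow above 60 N or contact force between the fingers and rack_white above 60 N).
It fails at once if the load key is pressed (over 3 mm) while the row is not home (value of joint load above 0.003 m and not (y of each of rack_blue, rack_green, rack_yellow, rack_white in the frame of lane above -0.008 m)).
It fails at once if a thing beside the lane is moved more than 15 mm or tipped over (distance of any of spare_rack, oil_bottle, objective, slide_box from where it was at the start of the episode above 0.015 m or angle between any of spare_rack, oil_bottle, objective, slide_box's own z axis and vertical above 0.3 rad).
It also fails if it takes over 50 s, if anything falls off the work surface, if the arm or the gripper's body presses on something with over 40 N, if the wrist force passes 120 N, or if a joint passes its speed limit or range.

### The arm

A 6-joint arm with a two-finger parallel gripper is mounted at the origin on the work surface. World frame = base frame: x ahead of the robot, y to its left, z up, the work surface at z = 0. Lengths are in m, angles in rad, forces in N, time in s.
With the tool pointing down it reaches from about 0.425 to 0.95 m from the base axis. Payload 3.5 kg.
Tool frame: the origin (TCP) lies at the very end of the fingers, on their centre line; the grasp point (between the pads) lies 19 mm behind it; y points along the fingers, z is the direction in which the jaws open and shut, and the axes are right-handed (so a half turn about y gives the same grasp; the last joint's range is limited). The gripper opens to 85 mm and grips with 20 to 120 N. Pads are 22 mm wide; open, the fingers measure 114 mm over their backs; the gripper's body (76 mm by 85 mm) begins 54 mm behind the grasp point. The pads swing forward as they close: fully open they stand 13 mm farther back than shut.
Start: joints at [-1.495, 0.286, 1.577, -0, 1.279, -0.15], TCP at [0.151, -0.658, 0.231] pointing down, gripper open.
Joint ranges: [-2.77, 2.77], [-0.9, 2.22], [0.21, 2.48], [-1.53, 4.67], [0.24, 2.81], [-2.84, 2.84]. Speed limits (rad/s): [2.79, 2.79, 3.14, 3.14, 3.14, 3.14].

### API

Orientations are given as a unit quaternion [x, y, z, w].
In Python, from plant import ctrl gives the robot as it stands. The module is installed in compiled form; this text tells all that it offers.
- The arm moves only by the tool jog_arm, never from a script. Its argument "deltas" is a list of rows, each a list of 3 entries, a list of its own where there are three numbers: the turn, a rotation vector about the tool's x, y, z in rad, then the shift along the tool's x, y, z in m, then the opening, from 0 (shut) to 1 (fully open). In form: [[[wx, wy, wz], [dx, dy, dz], gripper], ...]. A call has 1 to 10 rows; each row is the pose to reach, as a shift and turn from the pose measured when the call began, along the tool's axes at that moment; what a row does not reach only later rows make up. A row lasts 1/12 s, in which the tool goes at most 41.7 mm and 7.16 degrees, less where a joint would pass 70% of its speed; a pose out of reach is approached as far as the arm can. A call with a gripper value outside its range is refused whole. The fingers move at their own pace and stop on an object; "force" is the grip in N (left out, the last holds). Time passes only in rows, so rows that repeat a pose let the fingers close. It gives the time, the measured TCP pose, the force and the opening at its end, in the units of the state.
- ctrl.get_state(): the state, without advancing time (a new reading comes with each control period).
- ctrl.read_camera(name): name is "scene" or "top" or "wrist"; returns a dict with "pixels" (400x640x3 uint8, blue, green, red), "range_z" (400x640 float32, m along the optical axis (not along the pixel's ray), 0 where there is no reading), "fx", "fy", "cx", "cy" (pixels), "k1" (the pictures are not rectified: a ray, as slopes to the right and down, at radius r is drawn at 1 + k1 r^2 times it, then the intrinsics apply), "T" (4x4, takes a point from camera to world coordinates); the wrist camera has in their place "mount" (4x4, takes a point from camera to tool coordinates, whose origin is the TCP and whose axes are the tool frame's). Camera axes: x right, y up, looking along -z (the intrinsics and any distortion apply to the point x, -y, -z); pixel columns grow to the right and rows downward; lengths in m; the calibration is good to about 2 mm. A picture is of the moment at which its call begins: read the wrist's pose just before it.
- ctrl.sign_off(): hands the job in, once; it reports no verdict.
The state is a dict: "time": time; "qpos": joint angles; "dq": joint speeds; "joint_efforts": joint torques, N m; "eef_pos": TCP position; "tcp_rot": TCP orientation; "contact_force": force on the tool from outside, world axes, zero at the start; "wrist_torque": the same for the moment, N m; "opening": opening from 0.0 (shut) to 1.0 (fully open).
Only numpy, scipy, OpenCV 4.12 (cv2) and the standard library are available. Lean on these libraries where they do the work, as an engineer would, in place of code of your own. Each camera call takes 0.05 s, during which the arm holds its last target.

## Working session

There is one attempt and no reset: what is moved stays moved. The work goes in short steps, Python scripts to look and compute and a tool call to move; the robot and the scene stay as the last step left them, time stands still between calls to the robot, and variables do not carry over. Pictures are saved under pics/ and viewed, and the job is handed in when it is done.

Besides the shell and the picture viewer there is one more tool, called as name([rows], argument=value, ...), one row to a line, values as JSON. jog_arm: Moves the arm, as the interface text tells. Its arguments: {"type":"object","properties":{"deltas":{"type":"array","items":{"type":"array"}},"force":{"type":"number"}},"required":["deltas"]}

```bash
mkdir -p pics
cat > h.py <<'E'
import numpy as np, cv2
from scipy.spatial.transform import Rotation as R
from plant import ctrl
def cam(n):
    s=ctrl.get_state(); c=ctrl.read_camera(n)
    if n=="wrist":
        T=np.eye(4);T[:3,:3]=R.from_quat(s["tcp_rot"]).as_matrix();T[:3,3]=s["eef_pos"];c["T"]=T@c["mount"]
    return c
def rays(c,uv):
    uv=np.asarray(uv,float).reshape(-1,2)
    d=(uv-[c["cx"],c["cy"]])/[c["fx"],c["fy"]]
    u=d.copy()
    for _ in range(20):
        u=d/(1+c["k1"]*(u**2).sum(1,keepdims=True))
    v=np.c_[u[:,0],-u[:,1],-np.ones(len(u))]
    return v
def plane(c,uv,z):
    v=rays(c,uv)@c["T"][:3,:3].T;o=c["T"][:3,3]
    t=(z-o[2])/v[:,2]; return o+v*t[:,None]
def depthpt(c,uv):
    uv=np.asarray(uv,int).reshape(-1,2)
    z=c["range_z"][uv[:,1],uv[:,0]]
    return (rays(c,uv)*z[:,None])@c["T"][:3,:3].T+c["T"][:3,3]
E
python3 - <<'E'
from h import *
for n in["scene","top","wrist"]:
    c=cam(n);cv2.imwrite(f"pics/{n}0.png",c["pixels"]);np.savez(f"{n}0.npz",**c)
    print(n,np.round(c["T"],3).tolist(),c["fx"],c["k1"])
s=ctrl.get_state();print({k:np.round(v,3) for k,v in s.items()});print(R.from_quat(s["tcp_rot"]).as_matrix().round(3))
E
```

```text
scene [[0.797, -0.445, 0.41, 0.886], [0.604, 0.564, -0.563, -0.42], [0.019, 0.696, 0.718, 0.644], [0.0, 0.0, 0.0, 1.0]] 406.3726294592846 -0.06576943549023857
top [[0.001, 0.985, -0.17, 0.452], [-1.0, -0.0, -0.008, 0.033], [-0.008, 0.17, 0.985, 0.843], [0.0, 0.0, 0.0, 1.0]] 450.8142064566224 -0.02376249484378815
wrist [[0.223, 0.926, 0.304, 0.229], [-0.975, 0.213, 0.066, -0.639], [-0.004, -0.311, 0.95, 0.372], [0.0, 0.0, 0.0, 1.0]] 322.7848231572713 0.019411441908557883
{'time': np.float64(0.15), 'qpos': array([-1.495,  0.287,  1.578, -0.   ,  1.279, -0.15 ]), 'dq': array([-0.001, -0.004, -0.005,  0.001,  0.   , -0.   ]), 'joint_efforts': array([ 0.0000e+00, -4.0661e+01, -2.9314e+01, -0.0000e+00,  4.0000e-03,
        0.0000e+00]), 'eef_pos': array([ 0.151, -0.657,  0.23 ]), 'tcp_rot': array([-0.08 ,  0.703, -0.702,  0.08 ]), 'contact_force': array([0.163, 0.123, 0.263]), 'wrist_torque': array([-0.015,  0.005,  0.011]), 'opening': np.float64(0.996)}
[[-0.975 -0.     0.224]
 [-0.224  0.002 -0.975]
 [-0.    -1.    -0.002]]
```

View pics/scene0.png

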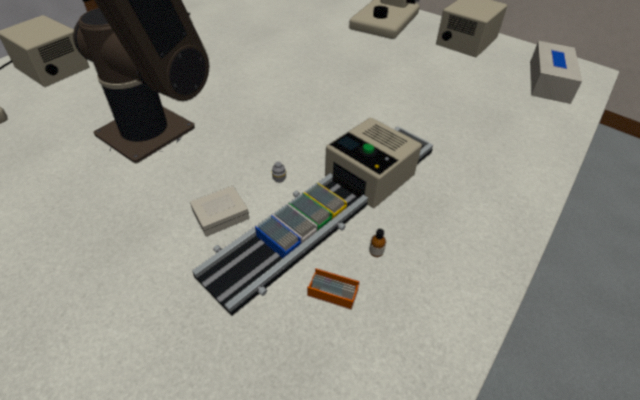

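View pics/top0.png

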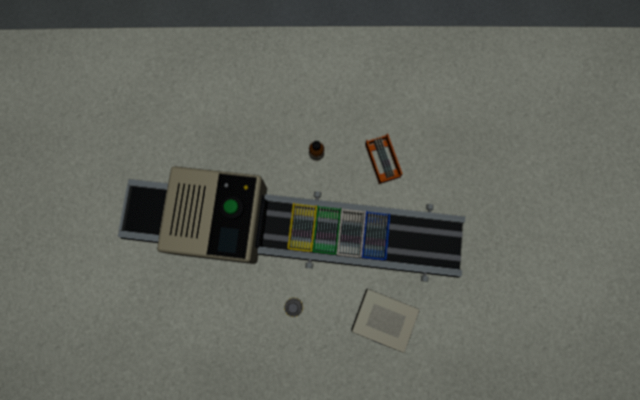

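Run:
```python
from h import *
c=dict(np.load("top0.npz"));im=c["pixels"]
a=cv2.resize(im[155:290,110:480],None,fx=2.15,fy=2.15,interpolation=cv2.INTER_CUBIC);cv2.imwrite("pics/topz.png",cv2.convertScaleAbs(a,alpha=1.6))
hsv=cv2.cvtColor(im,cv2.COLOR_BGR2HSV)
def rng(lo,hi,box=None):
    m=cv2.inRange(hsv,lo,hi)
    if box: 
        k=np.zeros_like(m);k[box[1]:box[3],box[0]:box[2]]=255;m&=k
    return m
B=(270,190,410,270)
for n,lo,hi,b,z in[("blue",(100,120,40),(130,255,255),B,.043),("green",(50,80,40),(85,255,255),B,.043),("yellow",(20,120,60),(34,255,255),B,.043),("key",(50,100,60),(85,255,255),(215,190,250,225),.112),("orange",(0,150,50),(14,255,255),(355,120,420,195),.029),("bottle",(0,60,20),(20,255,255),(300,130,335,170),.05)]:
    m=rng(lo,hi,b);uv=cv2.findNonZero(m)
    if uv is None:print(n,None);continue
    r=cv2.minAreaRect(uv);p=cv2.boxPoints(r)
    P=plane(c,p,z);print(n,len(uv),np.round(r[0],1),"ctr",plane(c,r[0],z).round(4)[0],"corners",P[:,:2].round(3).tolist())
for uv in [(231,207),(200,215),(228,240),(331,30),(330,300)]:
    print(uv,depthpt(c,uv).round(4))
```

```text
blue 416 [376.2 235.6] ctr [ 0.5294 -0.0688  0.043 ] corners [[0.49, -0.042], [0.574, -0.051], [0.57, -0.096], [0.486, -0.086]]
green 538 [326.4 230.2] ctr [0.5391 0.0197 0.043 ] corners [[0.5, 0.045], [0.583, 0.036], [0.579, -0.006], [0.496, 0.004]]
yellow 573 [301.7 227.4] ctr [0.5441 0.0638 0.043 ] corners [[0.506, 0.091], [0.589, 0.082], [0.583, 0.036], [0.5, 0.046]]
key 118 [230.  205.5] ctr [0.5724 0.1796 0.112 ] corners [[0.582, 0.19], [0.582, 0.17], [0.563, 0.169], [0.563, 0.189]]
orange 338 [383.8 158.3] ctr [ 0.675 -0.088  0.029] corners [[0.708, -0.054], [0.723, -0.096], [0.643, -0.121], [0.628, -0.08]]
bottle 142 [316. 150.] ctr [0.685  0.0383 0.05  ] corners [[0.698, 0.051], [0.698, 0.026], [0.672, 0.026], [0.672, 0.051]]
(231, 207) [[0.5695 0.1774 0.1144]]
(200, 215) [[0.5592 0.2336 0.0932]]
(228, 240) [[0.5172 0.1851 0.0916]]
(331, 30) [[0.9527 0.0083 0.0011]]
(330, 300) [[ 0.4153  0.0128 -0.0011]]
```

View pics/topz.png

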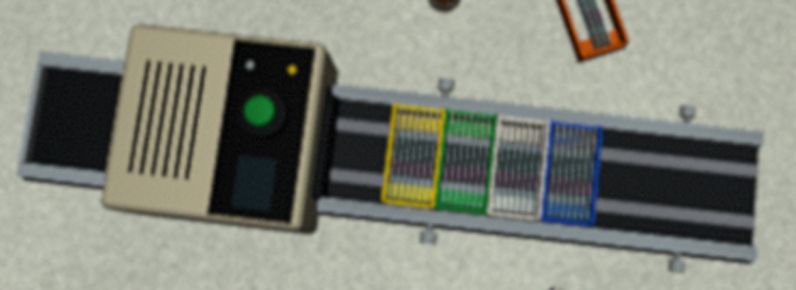

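Run:
```python
from h import *
c=dict(np.load("top0.npz"))
d=np.array([.0147,.1326,0]);d/=np.linalg.norm(d);x=np.array([d[1],-d[0],0])
z=lambda u,v:(u/2.15+110-.27,v/2.15+155-.27)
P=plane(c,[z(762,133),z(752,262)],.026);print(P.round(4));m=P.mean(0);o=m+d*.215
b=np.array([.5294,-.0688,0])
print("origin",o,"blue y",(b-o)@d,"x",(b-o)@x,"yellow",(np.array([.5441,.0638,0])-o)@d, (np.array([.5441,.0638,0])-o)@x)
# housing front top edge z .109?; 
P=plane(c,[z(327,46),z(297,230)],.095);print("housing",[( (p-o)@d,(p-o)@x) for p in P])
P=plane(c,[z(330,85),z(318,215)],.036);print("stop?",[( (p-o)@d,(p-o)@x) for p in P])
s=dict(np.load("scene0.npz"));im=s["pixels"]
a=im[110:320,185:440];cv2.imwrite("pics/scz.png",cv2.convertScaleAbs(cv2.resize(a,None,fx=2.8,fy=2.8,interpolation=cv2.INTER_CUBIC),alpha=1.3))
hsv=cv2.cvtColor(im,cv2.COLOR_BGR2HSV);mk=cv2.inRange(hsv,(50,100,60),(85,255,255));mk[165:]=0
uv=cv2.findNonZero(mk).reshape(-1,2);u=uv.mean(0);print(u,plane(s,u,.105),plane(s,u,.112),depthpt(s,u))
```

```text
[[ 0.5658 -0.2327  0.026 ]
 [ 0.4574 -0.2186  0.026 ]]
origin [ 0.53531013 -0.01194848  0.026     ] blue y -0.0571565674625822 x 0.00039002672223334336 yellow 0.07625576330185653 0.00039002672223339106
housing [(np.float64(0.15139378955849184), np.float64(0.07432189733924126)), (np.float64(0.1553556538295151), np.float64(-0.0717217598519824))]
stop? [(np.float64(0.1535036003942079), np.float64(0.053713856689861526)), (np.float64(0.14909290304827527), np.float64(-0.05627308613886646))]
[368.06666667 147.25333333] [[0.56472121 0.19261027 0.105     ]] [[0.56889981 0.18464645 0.112     ]] [[0.57254707 0.17725416 0.11904968]]
```

View pics/scz.png

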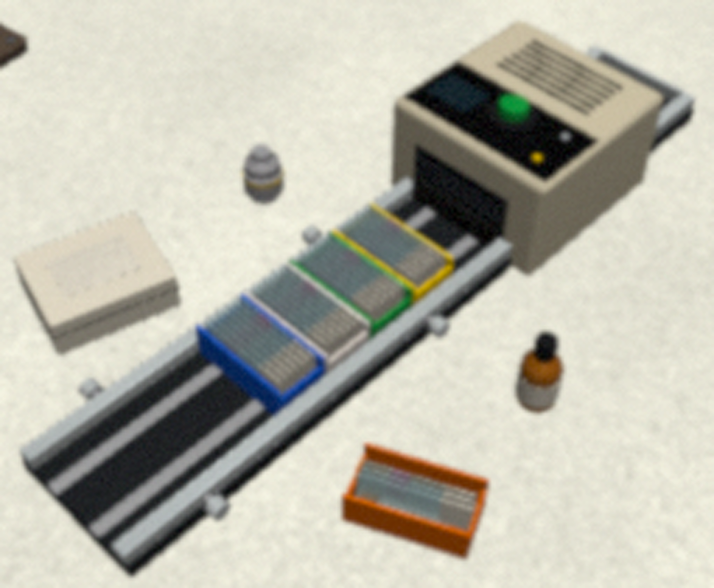

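jog_arm([
  [[0,-0.07,0],[-0.022,0,-0.0195],0.4],
  [[0,-0.14,0],[-0.044,0,-0.039],0.4],
  [[0,-0.21,0],[-0.066,0,-0.0585],0.4],
  [[0,-0.28,0],[-0.088,0,-0.078],0.4],
  [[0,-0.35,0],[-0.11,0,-0.0975],0.4],
  [[0,-0.42,0],[-0.132,0,-0.117],0.4],
  [[0,-0.49,0],[-0.154,0,-0.1365],0.4],
  [[0,-0.56,0],[-0.176,0,-0.156],0.4],
  [[0,-0.63,0],[-0.198,0,-0.1755],0.4],
  [[0,-0.7,0],[-0.22,0,-0.195],0.4],
], force=20)

```text
time: 0.98
eef_pos: [0.3224, -0.4165, 0.2303]
tcp_rot: [-0.317, 0.633, -0.631, 0.317]
contact_force: [0.1, -0.7, -0.4]
opening: 0.401
```

```bash
cat > d.py <<'E'
import sys
from h import *
# usage: target world xyz ; prints tool shift and turn to the lane-aligned down pose
s=ctrl.get_state();M=R.from_quat(s["tcp_rot"]).as_matrix()
d=np.array([.1102,.9939,0]);x=np.array([d[1],-d[0],0]);o=np.array([.5353,-.0119,0])
p=np.array(s["eef_pos"]);print("t",round(s["time"],2),"p",p.round(4),"lane",((p-o)@x).round(4),((p-o)@d).round(4),"F",np.round(s["contact_force"],2),"op",round(float(s["opening"]),3),"q",np.round(s["qpos"],2))
Rt=np.c_[np.cross([0,0,-1],x),[0,0,-1],x]
print("turn",R.from_matrix(M.T@Rt).as_rotvec().round(4))
if len(sys.argv)>1:
    a=np.array(list(map(float,sys.argv[2:5])))
    t=a if sys.argv[1]=="w" else o+x*a[0]+d*a[1]+[0,0,a[2]]
    print("target",t.round(4),"shift",(M.T@(t-p)).round(4))
E
python3 d.py l 0 -0.12 0.15
```

```text
t 0.98 p [ 0.3224 -0.4165  0.2303] lane -0.167 -0.4256 F [ 0.07 -0.67 -0.39] op 0.401 q [-1.11 -0.04  1.94  0.    1.25 -0.46]
turn [ 0.0012 -0.5313 -0.0021]
target [ 0.5221 -0.1312  0.15  ] shift [-0.348   0.0809 -0.0107]
```

jog_arm([
  [[0,-0.053,0],[-0.035,0.008,-0.001],0.4],
  [[0,-0.106,0],[-0.07,0.016,-0.002],0.4],
  [[0,-0.16,0],[-0.105,0.024,-0.003],0.4],
  [[0,-0.212,0],[-0.14,0.032,-0.004],0.4],
  [[0,-0.265,0],[-0.175,0.04,-0.005],0.4],
  [[0,-0.32,0],[-0.21,0.048,-0.006],0.4],
  [[0,-0.372,0],[-0.245,0.056,-0.008],0.4],
  [[0,-0.425,0],[-0.28,0.064,-0.009],0.4],
  [[0,-0.48,0],[-0.315,0.072,-0.01],0.4],
  [[0,-0.531,0],[-0.348,0.08,-0.011],0.4],
])

```text
time: 1.82
eef_pos: [0.5225, -0.1291, 0.1504]
tcp_rot: [-0.472, 0.527, -0.525, 0.473]
contact_force: [0.2, -0.3, -0.5]
opening: 0.404
```

```bash
python3 d.py l 0 -0.12 0.021; python3 -c "
from h import *
for n in ['wrist','top']: cv2.imwrite(f'pics/{n}1.png',cam(n)['pixels'])"
```

```text
t 1.82 p [ 0.5225 -0.1291  0.1504] lane 0.0002 -0.1179 F [ 0.19 -0.27 -0.47] op 0.404 q [-0.43  0.07  1.98  0.    1.09 -0.33]
turn [ 0.0006  0.0027 -0.0024]
target [ 0.5221 -0.1312  0.021 ] shift [ 2.400e-03  1.294e-01 -1.000e-04]
```

View pics/wrist1.png

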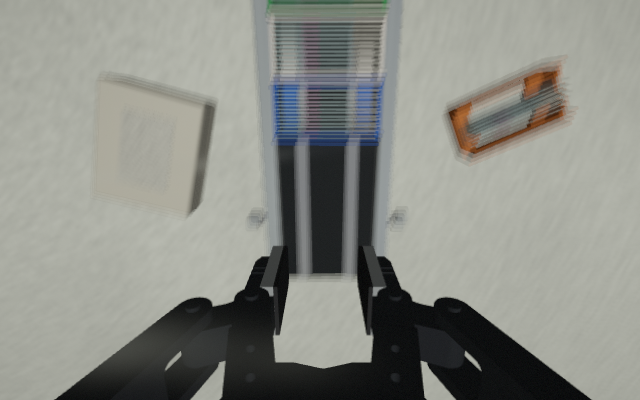

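View pics/top1.png

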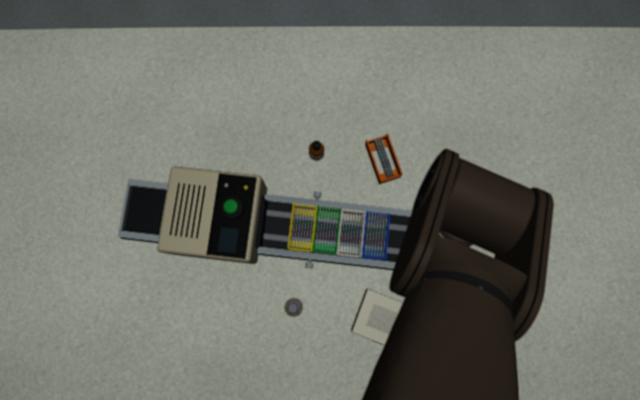

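jog_arm([
  [[0,0,0],[0.002,0.02,0],0.4],
  [[0,0,0],[0.002,0.04,0],0.4],
  [[0,0,0],[0.002,0.06,0],0.4],
  [[0,0,0],[0.002,0.08,0],0.4],
  [[0,0,0],[0.002,0.098,0],0.4],
  [[0,0,0],[0.002,0.112,0],0.4],
  [[0,0,0],[0.002,0.122,0],0.4],
  [[0,0.003,0],[0.002,0.129,0],0.4],
  [[0,0.003,0],[0.002,0.129,0],0.4],
])

```text
time: 2.67
eef_pos: [0.5208, -0.1283, 0.0187]
tcp_rot: [-0.472, 0.529, -0.524, 0.472]
contact_force: [-0.5, 0.6, -0.2]
opening: 0.398
```

```bash
python3 d.py l 0 -0.092 0.021; python3 -c "
from h import *
for n in ['wrist','scene']: cv2.imwrite(f'pics/{n}2.png',cam(n)['pixels'])"
```

```text
t 2.67 p [ 0.5208 -0.1283  0.0187] lane -0.0016 -0.1173 F [-0.49  0.56 -0.23] op 0.398 q [-0.43  0.27  2.04  0.    0.84 -0.33]
turn [ 0.0058  0.0019 -0.0052]
target [ 0.5252 -0.1033  0.021 ] shift [-0.0253 -0.0022  0.0016]
```

View pics/wrist2.png

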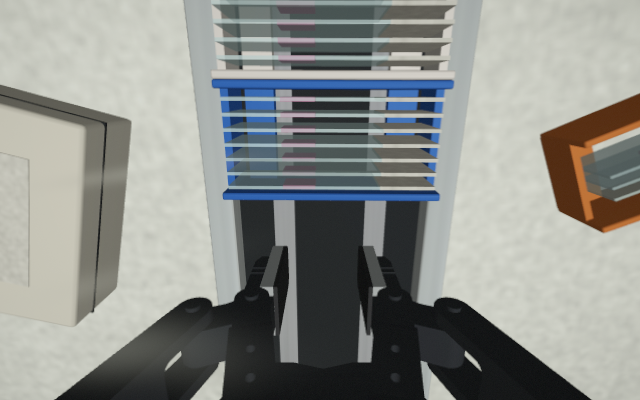

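View pics/scene2.png

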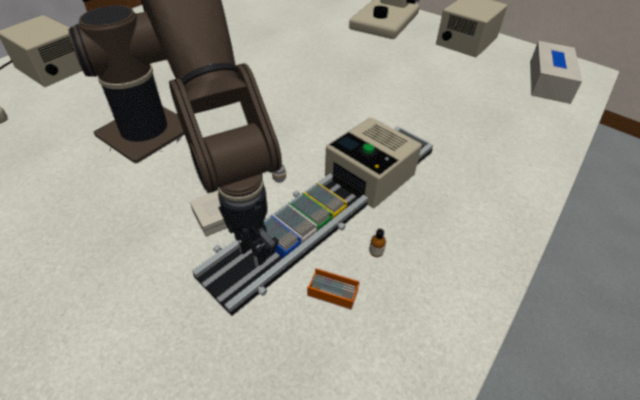

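jog_arm([
  [[0,0,0],[-0.003,-0.001,0.001],0.4],
  [[0,0,0],[-0.006,-0.001,0.001],0.4],
  [[0,0,0],[-0.009,-0.001,0.001],0.4],
  [[0,0,0],[-0.012,-0.001,0.001],0.4],
  [[0,0,0],[-0.015,-0.001,0.001],0.4],
  [[0,0,0],[-0.018,-0.001,0.001],0.4],
  [[0,0,0],[-0.021,-0.001,0.001],0.4],
  [[0,0,0],[-0.024,-0.001,0.001],0.4],
  [[0,0,0],[-0.027,-0.001,0.001],0.4],
  [[0,0,0],[-0.03,-0.001,0.001],0.4],
])

```text
time: 3.6
eef_pos: [0.5265, -0.0989, 0.0216]
tcp_rot: [-0.472, 0.528, -0.525, 0.473]
contact_force: [0.4, -3.3, -1.3]
opening: 0.399
```

```bash
python3 d.py l 0 -0.038 0.020; python3 -c "
from h import *
for n in ['wrist']: cv2.imwrite(f'pics/{n}3.png',cam(n)['pixels'])"
```

```text
t 3.6 p [ 0.5265 -0.0989  0.0216] lane 0.0008 -0.0875 F [ 0.45 -3.33 -1.29] op 0.399 q [-0.38  0.26  2.04  0.    0.84 -0.27]
turn [ 0.0024  0.0026 -0.0035]
target [ 0.5311 -0.0497  0.02  ] shift [-0.0495  0.0018 -0.0007]
```

View pics/wrist3.png

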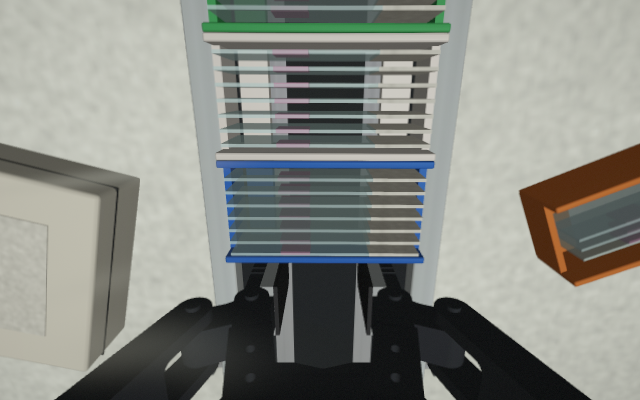

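jog_arm([
  [[0,0,0],[-0.004,0,0],0.4],
  [[0,0,0],[-0.008,0,0],0.4],
  [[0,0,0],[-0.012,0,0],0.4],
  [[0,0,0],[-0.016,0,0],0.4],
  [[0,0,0],[-0.02,0,0],0.4],
  [[0,0,0],[-0.024,0,0],0.4],
  [[0,0,0],[-0.028,0,0],0.4],
  [[0,0,0],[-0.032,0,0],0.4],
  [[0,0,0],[-0.036,0,0],0.4],
  [[0,0,0],[-0.038,0,0],0.4],
])

```text
time: 4.48
eef_pos: [0.5305, -0.0602, 0.0216]
tcp_rot: [-0.472, 0.528, -0.524, 0.473]
contact_force: [0.2, -2.8, -2.3]
opening: 0.404
```

```bash
python3 d.py l 0 -0.036 0.020; python3 -c "
from h import *
for n in ['top','wrist']: cv2.imwrite(f'pics/{n}4.png',cam(n)['pixels'])"
```

```text
t 4.48 p [ 0.5305 -0.0602  0.0216] lane 0.0006 -0.0485 F [ 0.21 -2.83 -2.28] op 0.404 q [-0.3   0.26  2.05  0.    0.84 -0.2 ]
turn [ 0.0026  0.0031 -0.0039]
target [ 0.5313 -0.0477  0.02  ] shift [-0.0125  0.0017 -0.0005]
```

View pics/wrist4.png

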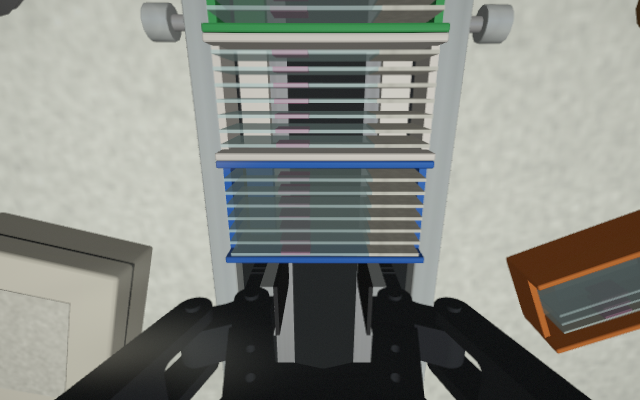

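View pics/top4.png

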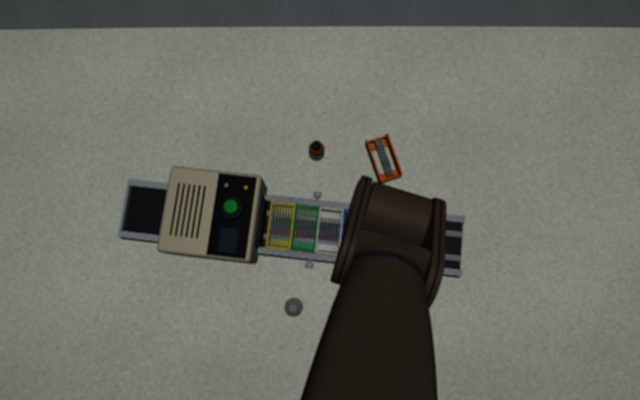

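Row is moving together at ~3 N; about 13 mm remain. Slower now.

jog_arm([
  [[0,0,0],[-0.0015,0,0],0.4],
  [[0,0,0],[-0.003,0,0],0.4],
  [[0,0,0],[-0.0045,0,0],0.4],
  [[0,0,0],[-0.006,0,0],0.4],
  [[0,0,0],[-0.0075,0,0],0.4],
  [[0,0,0],[-0.009,0,0],0.4],
  [[0,0,0],[-0.0105,0,0],0.4],
  [[0,0,0],[-0.0115,0,0],0.4],
])

```text
time: 5.25
eef_pos: [0.5316, -0.0512, 0.0219]
tcp_rot: [-0.474, 0.526, -0.525, 0.472]
contact_force: [-3.9, -16.9, -1.7]
opening: 0.404
```

```bash
python3 d.py
```

```text
t 5.25 p [ 0.5316 -0.0512  0.0219] lane 0.0006 -0.0395 F [ -3.91 -16.89  -1.69] op 0.404 q [-0.29  0.26  2.04 -0.    0.84 -0.18]
turn [0.003  0.0052 0.0013]
```

jog_arm([
  [[0,0,0],[-0.0025,0,0],0.4],
  [[0,0,0],[-0.004,0,0],0.4],
])

```text
time: 5.42
eef_pos: [0.5317, -0.0513, 0.0221]
tcp_rot: [0.477, -0.524, 0.526, -0.47]
contact_force: [-5.4, -22.1, 0.9]
opening: 0.4
```

```bash
python3 d.py; python3 -c "
from h import *
c=cam('top');np.savez('top5.npz',**c);a=cv2.resize(c['pixels'][155:290,110:480],None,fx=2.15,fy=2.15,interpolation=cv2.INTER_CUBIC);cv2.imwrite('pics/top5.png',cv2.convertScaleAbs(a,alpha=1.6))
c=cam('scene');cv2.imwrite('pics/scene5.png',cv2.convertScaleAbs(cv2.resize(c['pixels'][110:320,185:440],None,fx=2.8,fy=2.8,interpolation=cv2.INTER_CUBIC),alpha=1.3))
"
```

```text
t 5.42 p [ 0.5317 -0.0513  0.0221] lane 0.0007 -0.0395 F [ -5.35 -22.15   0.85] op 0.4 q [-0.28  0.26  2.04 -0.01  0.84 -0.17]
turn [0.0033 0.0078 0.0098]
```

View pics/top5.png

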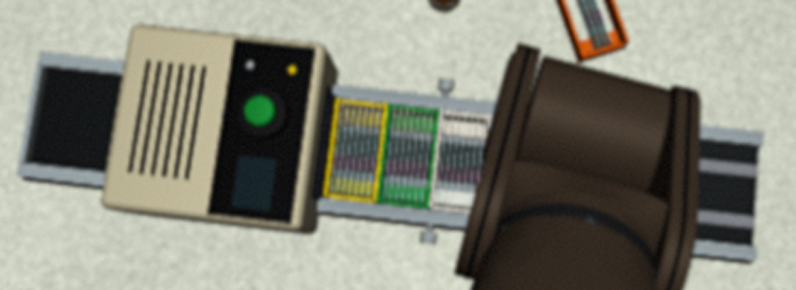

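View pics/scene5.png

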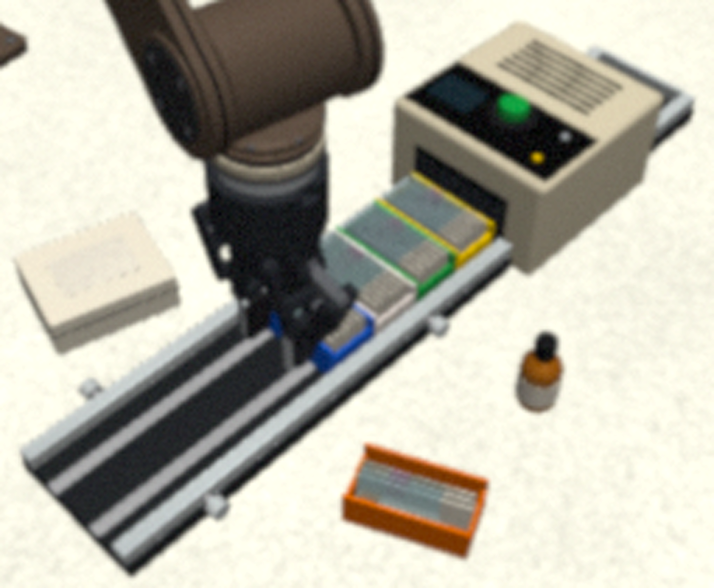

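Run:
```python
from h import *
d=np.array([.1102,.9939,0]);x=np.array([d[1],-d[0],0]);o=np.array([.5353,-.0119,0])
for f in["top0.npz","top5.npz"]:
    c=dict(np.load(f));hsv=cv2.cvtColor(c["pixels"],cv2.COLOR_BGR2HSV)
    for n,lo,hi in[("y",(20,120,60),(34,255,255)),("g",(50,80,40),(85,255,255))]:
        m=cv2.inRange(hsv,lo,hi);k=np.zeros_like(m);k[190:270,262:410]=255;m&=k
        r=cv2.minAreaRect(cv2.findNonZero(m));P=plane(c,np.r_[[r[0]],cv2.boxPoints(r)],.043)
        print(f,n,((P-o)@d).round(4),((P-o)@x).round(4))
```

```text
top0.npz y [0.0762 0.0989 0.0987 0.0531 0.0541] [ 0.0004 -0.0407  0.0428  0.0421 -0.0413]
top0.npz g [0.0318 0.0524 0.053  0.0109 0.011 ] [ 0.0003 -0.0414  0.0426  0.0428 -0.0412]
top5.npz y [0.1247 0.1467 0.1476 0.1024 0.1022] [ 0.0002 -0.0411  0.0426  0.0421 -0.0415]
top5.npz g [0.0798 0.1004 0.1008 0.0588 0.0591] [-0.0001 -0.0414  0.0421  0.0418 -0.0416]
```

jog_arm([
  [[0,0,0],[-0.0055,0,0],0.4],
  [[0,0,0],[-0.006,0,0],0.4],
  [[0,0,0],[-0.006,0,0],0.4],
])

```text
time: 5.77
eef_pos: [0.5317, -0.0514, 0.0224]
tcp_rot: [0.481, -0.521, 0.528, -0.468]
contact_force: [-5.0, -24.3, -0.4]
opening: 0.398
```

jog_arm([
  [[0,0,0],[0.001,0,0],0.4],
  [[0,0,0],[0.004,0,0],0.4],
  [[0,0,0],[0.01,0,0],0.4],
  [[0,0,0],[0.02,0,0],0.4],
  [[0,0,0],[0.03,0,0],0.4],
  [[0,0,0],[0.03,-0.02,0],0.4],
  [[0,0,0],[0.03,-0.05,0],0.4],
  [[0,0,0],[0.03,-0.085,0],0.4],
  [[0,0,0],[0.03,-0.115,0],0.4],
  [[0,0,0],[0.03,-0.14,0],0.4],
])

```text
time: 6.6
eef_pos: [0.5302, -0.0789, 0.1657]
tcp_rot: [0.48, -0.52, 0.529, -0.468]
contact_force: [0.8, -0.5, -0.6]
opening: 0.403
```

```bash
python3 d.py l 0 0.02 0.2; python3 -c "
from h import *
c=cam('wrist');cv2.imwrite('pics/wrist6.png',c['pixels'])"
```

```text
t 6.6 p [ 0.5302 -0.0789  0.1657] lane 0.0023 -0.0671 F [ 0.82 -0.49 -0.61] op 0.403 q [-0.33  0.05  1.98 -0.02  1.12 -0.22]
turn [0.0016 0.0098 0.0209]
target [0.5375 0.008  0.2   ] shift [-0.0864 -0.0361 -0.0015]
```

View pics/wrist6.png

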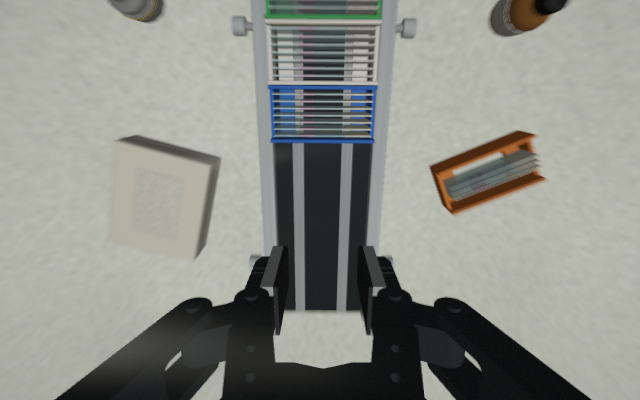

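jog_arm([
  [[0,0,0.005],[-0.015,-0.006,0],0],
  [[0,0.005,0.01],[-0.03,-0.012,0],0],
  [[0,0.01,0.015],[-0.045,-0.018,0],0],
  [[0,0.01,0.02],[-0.06,-0.024,0],0],
  [[0,0.01,0.02],[-0.075,-0.03,-0.001],0],
  [[0,0.01,0.02],[-0.086,-0.036,-0.001],0],
  [[0,0.01,0.02],[-0.086,-0.036,-0.001],0],
])

```text
time: 7.23
eef_pos: [0.5414, 0.0081, 0.2066]
tcp_rot: [0.471, -0.523, 0.529, -0.474]
contact_force: [-0.2, -0.6, 0.7]
opening: 0.0
```

```bash
python3 d.py w 0.571 0.180 0.16; python3 -c "
from h import *
c=cam('wrist');np.savez('wrist7.npz',**c);cv2.imwrite('pics/wrist7.png',c['pixels'])"
```

```text
t 7.23 p [0.5414 0.0081 0.2066] lane 0.0038 0.0205 F [-0.23 -0.61  0.73] op 0.0 q [-0.17  0.01  1.93 -0.    1.19 -0.06]
turn [-0.0096  0.0021  0.0022]
target [0.571 0.18  0.16 ] shift [-0.1742  0.0463  0.0104]
```

View pics/wrist7.png

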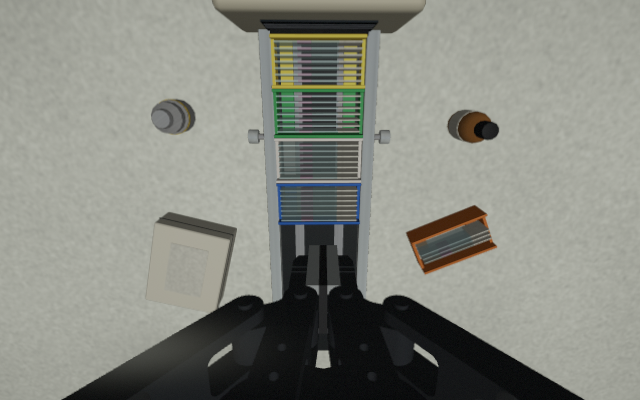

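```bash
python3 -c "
from h import *
c=dict(np.load('wrist7.npz'));cv2.imwrite('pics/w7z.png',cv2.convertScaleAbs(cv2.resize(c['pixels'][0:100,240:400],None,fx=5,fy=5,interpolation=cv2.INTER_CUBIC),alpha=1.6,beta=10))"
```

```text
(no output)
```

View pics/w7z.png

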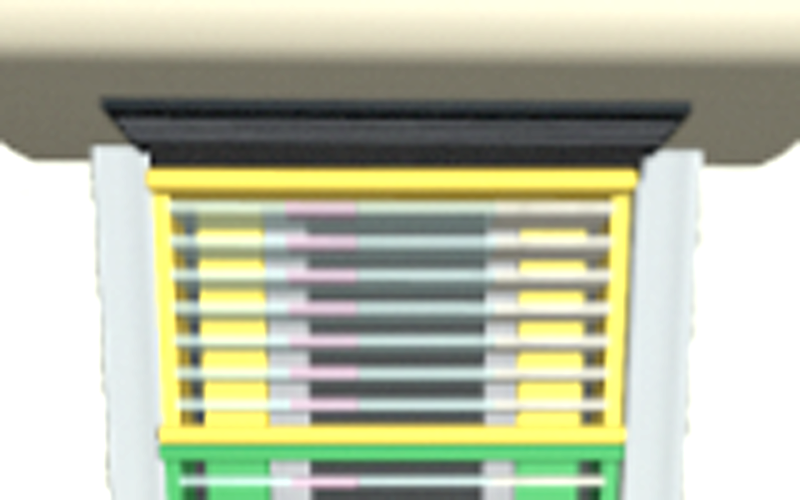

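Run:
```python
from h import *
d=np.array([.1102,.9939,0]);o=np.array([.5353,-.0119,0])
c=dict(np.load("wrist7.npz"))
f=lambda u,v:(240+u/5-.4,v/5-.4)
def L(n,uv,z): print(n,((plane(c,uv,z)-o)@d).round(4))
L("yellow front z43",[f(150,169),f(637,169)],.043)
L("guide end z26",[f(120,147),f(680,150)],.026)
L("yellow rear",[f(162,442),f(622,442)],.043)
L("bar/dark boundary 145 at z36",[f(400,145)],.036);L("112 z36",[f(400,112)],.036)
L("blue rear",[(278,223.5),(362,223.5)],.043)
L("slot top z? housing bottom edge at z14",[f(50,160)],.0)
```

```text
yellow front z43 [0.1478 0.148 ]
guide end z26 [0.1538 0.1536]
yellow rear [0.1041 0.1043]
bar/dark boundary 145 at z36 [0.1527]
112 z36 [0.1578]
blue rear [-0.0267 -0.027 ]
slot top z? housing bottom edge at z14 [0.1557]
```

jog_arm([
  [[0,0,0],[-0.02,-0.003,0],0],
  [[0,0,0],[-0.04,-0.006,0],0],
  [[-0.01,0,0],[-0.06,-0.009,0],0],
  [[-0.01,0,0],[-0.08,-0.012,0],0],
  [[-0.01,0,0],[-0.09,-0.014,0],0],
  [[-0.01,0,0],[-0.09,-0.014,0],0],
  [[-0.01,0,0],[-0.09,-0.014,0],0],
])

```text
time: 7.87
eef_pos: [0.5507, 0.0962, 0.2192]
tcp_rot: [0.474, -0.526, 0.527, -0.471]
contact_force: [-0.3, -0.2, 0.3]
opening: 0.0
```

```bash
python3 d.py
python3 - <<'E'
from h import *
c=cam('wrist');np.savez('wrist8.npz',**c);cv2.imwrite('pics/wrist8.png',c['pixels'])
hsv=cv2.cvtColor(c["pixels"],cv2.COLOR_BGR2HSV);m=cv2.inRange(hsv,(50,100,50),(85,255,255));m[200:]=0
r=cv2.minAreaRect(cv2.findNonZero(m));print(r,plane(c,r[0],.105),plane(c,r[0],.110),depthpt(c,r[0]))
u=(int(r[0][0])+35,int(r[0][1]));print("panel",depthpt(c,u))
E
```

```text
t 7.87 p [0.5507 0.0962 0.2192] lane 0.0034 0.1091 F [-0.33 -0.2   0.26] op 0.0 q [-0.01  0.04  1.87 -0.    1.23  0.1 ]
turn [0.0017 0.0024 0.0038]
((320.5, 132.5), (133.0, 81.0), 90.0) [[0.55399612 0.14636753 0.105     ]] [[0.55410338 0.14696535 0.11      ]] [[0.55339311 0.14546479 0.0937325 ]]
panel [[0.58174208 0.14244056 0.09441519]]
```

View pics/wrist8.png

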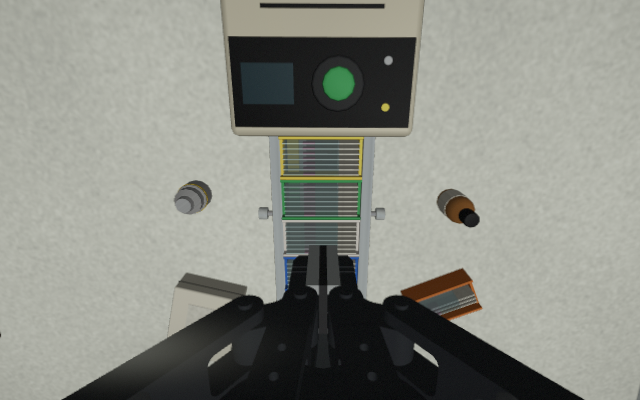

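```bash
python3 d.py w 0.571 0.180 0.16
python3 - <<'E'
from h import *
c=dict(np.load('wrist8.npz'))
hsv=cv2.cvtColor(c["pixels"],cv2.COLOR_BGR2HSV);m=cv2.inRange(hsv,(50,100,50),(85,255,255));m[120:]=0;m[:,:300]=0
r=cv2.minAreaRect(cv2.findNonZero(m));print(r,plane(c,r[0],.105),plane(c,r[0],.110),plane(c,r[0],.114),depthpt(c,r[0]))
print("panel",depthpt(c,(380,85)),"collar",depthpt(c,[(318,90),(362,83)]))
p=cv2.boxPoints(r);P=plane(c,p,.11);print(np.linalg.norm(P[0]-P[1]),np.linalg.norm(P[1]-P[2]))
E
```

```text
t 7.92 p [0.5506 0.0958 0.2191] lane 0.0033 0.1088 F [0.32 0.52 0.48] op -0.001 q [-0.01  0.04  1.88 -0.    1.23  0.1 ]
turn [0.0019 0.0016 0.0038]
target [0.571 0.18  0.16 ] shift [-0.0861  0.0588  0.0113]
((338.0000305175781, 83.00000762939453), (32.526912689208984, 32.52690887451172), 45.0) [[0.57100971 0.18110939 0.105     ]] [[0.57078472 0.18102878 0.11      ]] [[0.57060473 0.18096428 0.114     ]] [[0.57044895 0.18090848 0.11746158]]
panel [[0.60371062 0.17622752 0.09500041]] collar [[0.55566757 0.17782318 0.10825385]
 [0.58853898 0.17912387 0.10723883]]
0.022653642491636778 0.023017450184357555
```

jog_arm([
  [[0,0,0],[-0.02,0,0.003],0],
  [[0,0,0],[-0.04,0.01,0.006],0],
  [[0,0,0],[-0.06,0.02,0.009],0],
  [[0,0,0],[-0.078,0.03,0.011],0],
  [[0,0,0.004],[-0.087,0.045,0.011],0],
  [[0,0,0.004],[-0.087,0.06,0.011],0],
  [[0,0,0.004],[-0.087,0.07,0.011],0],
  [[0,0,0.004],[-0.087,0.07,0.011],0],
  [[0,0,0.004],[-0.087,0.07,0.011],0],
])

```text
time: 8.67
eef_pos: [0.5705, 0.1798, 0.148]
tcp_rot: [-0.473, 0.528, -0.526, 0.471]
contact_force: [-0.1, 0.5, 0.2]
opening: -0.0
```

```bash
python3 d.py w 0.571 0.181 0.12;python3 -c "
from h import *
c=cam('scene');np.savez('scene9.npz',**c);cv2.imwrite('pics/scene9.png',cv2.convertScaleAbs(cv2.resize(c['pixels'][60:240,290:450],None,fx=3.3,fy=3.3,interpolation=cv2.INTER_CUBIC),alpha=1.5))
c=cam('wrist');cv2.imwrite('pics/wrist9.png',c['pixels'])
"
```

```text
t 8.67 p [0.5705 0.1798 0.148 ] lane 0.0138 0.1944 F [-0.07  0.55  0.2 ] op -0.0 q [0.14 0.2  1.84 0.   1.11 0.25]
turn [0.0036 0.0004 0.0004]
target [0.571 0.181 0.12 ] shift [-0.0012  0.028   0.0005]
```

View pics/scene9.png

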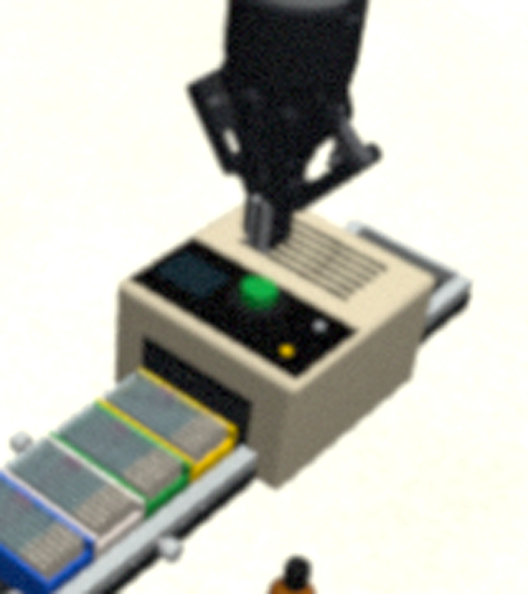

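View pics/wrist9.png

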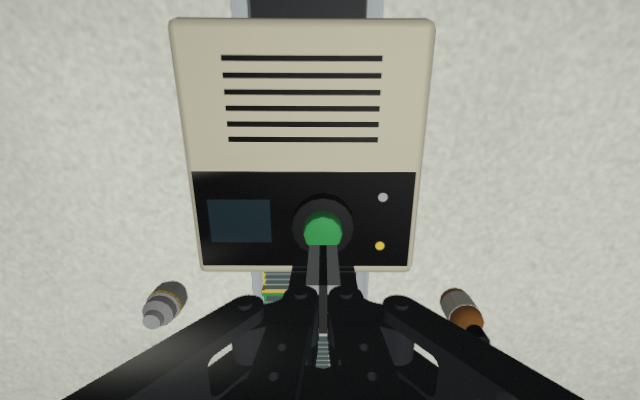

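jog_arm([
  [[0,0,0],[-0.001,0.01,0],0],
  [[0,0,0],[-0.001,0.018,0],0],
  [[0,0,0],[-0.001,0.024,0],0],
  [[0,0,0],[-0.001,0.028,0],0],
  [[0,0,0],[-0.001,0.03,0],0],
  [[0,0,0],[-0.001,0.032,0],0],
  [[0,0,0],[-0.001,0.033,0],0],
])

```text
time: 9.35
eef_pos: [0.5714, 0.1812, 0.1167]
tcp_rot: [-0.472, 0.527, -0.526, 0.472]
contact_force: [-1.1, -0.1, 2.2]
opening: 0.001
```

```bash
python3 d.py w 0.571 0.181 0.11
```

```text
t 9.35 p [0.5714 0.1812 0.1167] lane 0.0146 0.1959 F [-1.12 -0.14  2.21] op 0.001 q [0.14 0.24 1.85 0.   1.05 0.25]
turn [ 0.0013  0.0008 -0.0002]
target [0.571 0.181 0.11 ] shift [ 0.0003  0.0067 -0.0004]
```

jog_arm([
  [[0,0,0],[0,0.0015,0],0],
  [[0,0,0],[0,0.003,0],0],
  [[0,0,0],[0,0.0045,0],0],
  [[0,0,0],[0,0.006,0],0],
  [[0,0,0],[0,0.007,0],0],
  [[0,0,0],[0,0.007,0],0],
])

```text
time: 9.85
eef_pos: [0.5715, 0.1813, 0.1115]
tcp_rot: [-0.472, 0.527, -0.526, 0.472]
contact_force: [-5.3, -0.6, 9.8]
opening: -0.003
```

```bash
python3 d.py
```

```text
t 9.85 p [0.5715 0.1813 0.1115] lane 0.0147 0.196 F [-5.32 -0.55  9.76] op -0.003 q [0.14 0.25 1.86 0.   1.04 0.25]
turn [0.0016 0.001  0.0001]
```

jog_arm([
  [[0,0,0],[0,0.002,0],0],
  [[0,0,0],[0,0.0035,0],0],
  [[0,0,0],[0,0.0035,0],0],
])

```text
time: 10.1
eef_pos: [0.5716, 0.1813, 0.1114]
tcp_rot: [-0.473, 0.527, -0.526, 0.471]
contact_force: [-9.0, -1.6, 16.0]
opening: -0.004
```

```bash
python3 d.py; python3 -c "
from h import *
c=cam('scene');cv2.imwrite('pics/scene10.png',cv2.convertScaleAbs(cv2.resize(c['pixels'][60:240,290:450],None,fx=3.3,fy=3.3,interpolation=cv2.INTER_CUBIC),alpha=1.5))"
```

```text
t 10.1 p [0.5716 0.1813 0.1114] lane 0.0148 0.196 F [-8.96 -1.61 15.96] op -0.004 q [ 0.14  0.25  1.85 -0.    1.04  0.25]
turn [0.0027 0.0014 0.0008]
```

View pics/scene10.png

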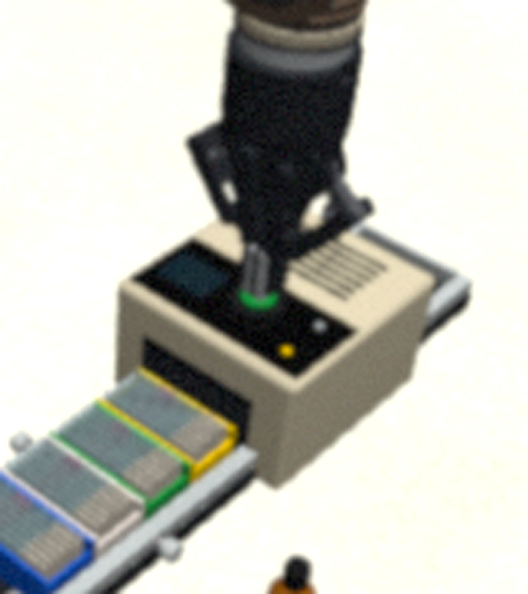

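jog_arm([
  [[0,0,0],[0,-0.002,0],0],
  [[0,0,0],[0,-0.006,0],0],
  [[0,0,0],[0,-0.015,0],0],
  [[0,0,0],[0,-0.035,0],0],
  [[0,0,0],[0,-0.06,0],0],
  [[0,0,0],[0.02,-0.08,0],0],
  [[0,0,0],[0.05,-0.09,0],0],
  [[0,0,0],[0.08,-0.1,0],0],
  [[0,0,0],[0.1,-0.1,0],0],
  [[0,0,0],[0.1,-0.1,0],0],
])

```text
time: 10.98
eef_pos: [0.5616, 0.0789, 0.2125]
tcp_rot: [0.471, -0.527, 0.528, -0.471]
contact_force: [0.3, -0.7, -0.3]
opening: -0.001
```

```bash
python3 d.py
python3 - <<'E'
from h import *
c=cam('wrist');np.savez('wrist11.npz',**c);cv2.imwrite('pics/wrist11.png',c['pixels'])
hsv=cv2.cvtColor(c["pixels"],cv2.COLOR_BGR2HSV);m=cv2.inRange(hsv,(50,100,50),(85,255,255));m[120:]=0;m[:,:290]=0
uv=cv2.findNonZero(m)
if uv is not None:
    r=cv2.minAreaRect(uv);print(r[0],depthpt(c,r[0]))
c=cam('scene');cv2.imwrite('pics/scene11.png',cv2.convertScaleAbs(cv2.resize(c['pixels'][110:320,185:440],None,fx=2.8,fy=2.8,interpolation=cv2.INTER_CUBIC),alpha=1.3))
E
```

```text
t 10.98 p [0.5616 0.0789 0.2125] lane 0.0162 0.0932 F [ 0.29 -0.68 -0.32] op -0.001 q [-0.04  0.07  1.86 -0.    1.21  0.07]
turn [-0.0003 -0.0021  0.0017]
(319.20587158203125, 57.32353973388672) [[0.57060319 0.18152712 0.11615871]]
```

View pics/wrist11.png

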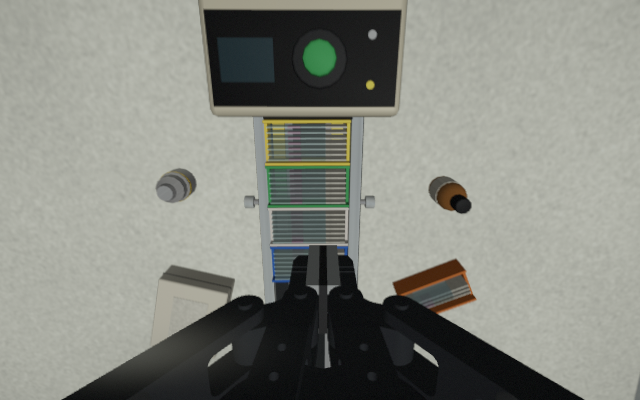

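View pics/scene11.png

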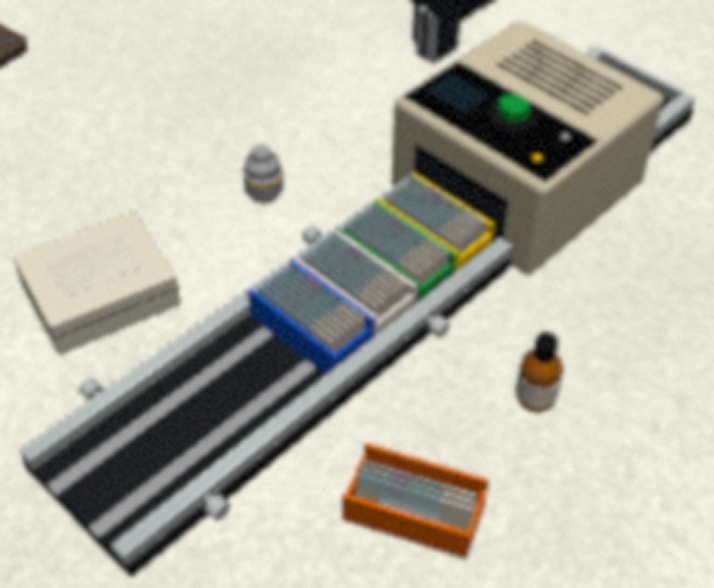

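The row is home, flat and together. The key is back up at about 0.116 m, and the tool touches nothing. Handing in.

```bash
python3 -c "
from h import *
print(ctrl.sign_off())"
```

```text
the job is handed in; nothing more can be done
None
```

I pushed the four racks home as one row and then pressed and released the green load key. The job is handed in, and sign-off reports no verdict.

- **Push:** With the fingers part open behind the blue rack, the row slid about 48 mm at roughly 3 N. It then stopped dead: raising the force from 17 to 24 N moved it no further.
- **Key:** I pressed it with the fingers shut. It bottomed after about 6 mm and held firm up to 16 N. After release its top read about 0.116 m again.
- **Last checks:** The final pictures show the four racks flat, touching and against the stop. The side objects look unmoved, and the tool was clear with no contact force.
- **One disagreement:** Using a lane origin taken from the open end, the front rack came out about 2–3 mm short of home. A wrist picture measured against the guide ends at the housing put its front face at about 150 mm, which is home. I trusted the wrist picture because the row had also stopped hard.

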